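# Show the croissants: press the case lever, then ease the lid shut

### The job

A customer wants to look at the croissants: with the fingertips, press down the lever on the front of the pastry case that holds the croissants until its lid is fully open, and keep it open for at least three seconds. Then ease the lever back up so that the lid closes gently without slamming, and let go. Move the lid only by its lever, and leave the case of round buns and the loose things on the counter alone.

Things in the scene. Friction and masses are not known exactly. Their poses are not given: they have to be found in the camera images.
- croissant_case: Fixed countertop case of aluminium and clear plastic that holds croissants (crescent-shaped pastries); 240 mm deep (x), 260 wide (y), 150 high, with a hinged clear lid on top and a press lever on its front. Origin: centre of its underside, on the counter. Own -x points out of its front, where the lever is; z up. The two cases' places (left, right) vary.
- croissant_paddle: Flat steel plate at the end of the case's front lever, 36 (own x) by 60 (own y) by 8 mm. Origin: centre of its upper face, own z its normal. It is mid-width, 248 mm ahead of the case's centre, 109 mm above the counter at rest, 49 mm fully pressed. Its edge away from the case is tilted 15 degrees up at rest, 15 degrees down when pressed. No catch: the lid's weight brings it back up.
- croissant_lever (a joint): Lever angle, rad: 0 = up, at rest (lid shut); 0.53 = pressed down to its stop (lid fully open). Its hinge runs along case y at case x = -138 mm, 75 mm above the counter; the paddle's middle is 115 mm from it. Pressing the paddle down takes about 5 to 13 N. Free space under it.
- croissant_lid_panel: Framed clear lid of the case, 246 by 260 by 10 mm. Origin: middle of its front edge, when shut 126 mm ahead of the case's centre, 157 mm above the counter; hinged at its rear edge (own x = 246 mm, along own y). Linked to the lever: it tips up 2 rad for each rad of the lever, from 0 (shut, level) to 1.06 rad, its front edge going up and back. Let go, it drops at once and slams.
- bun_case: Fixed countertop case of aluminium and clear plastic that holds round buns; 240 mm deep (x), 260 wide (y), 150 high, with a hinged clear lid on top and a press lever on its front. Origin: centre of its underside, on the counter. Own -x points out of its front, where the lever is; z up. The two cases' places (left, right) vary.
- bun_paddle: Flat steel plate at the end of the case's front lever, 36 (own x) by 60 (own y) by 8 mm. Origin: centre of its upper face, own z its normal. It is mid-width, 248 mm ahead of the case's centre, 109 mm above the counter at rest, 49 mm fully pressed. Its edge away from the case is tilted 15 degrees up at rest, 15 degrees down when pressed. No catch: the lid's weight brings it back up.
- bun_lever (a joint): Lever angle, rad: 0 = up, at rest (lid shut); 0.53 = pressed down to its stop (lid fully open). Its hinge runs along case y at case x = -138 mm, 75 mm above the counter; the paddle's middle is 115 mm from it. Pressing the paddle down takes about 5 to 13 N. Free space under it.
- bun_lid_panel: Framed clear lid of the case, 246 by 260 by 10 mm. Origin: middle of its front edge, when shut 126 mm ahead of the case's centre, 157 mm above the counter; hinged at its rear edge (own x = 246 mm, along own y). Linked to the lever: it tips up 2 rad for each rad of the lever, from 0 (shut, level) to 1.06 rad, its front edge going up and back. Let go, it drops at once and slams.
- jam_jar: Loose closed jam jar, 64 mm across, 90 mm high, standing on the counter. Origin: centre of its underside. Not part of the job.
- cup: Loose plain pale cup, 76 mm across, 85 mm high, standing on the counter. Origin: centre of its underside. Not part of the job.
- tongs: Loose steel pastry tongs lying flat on the counter, about 220 mm long (own x), 56 mm wide, 12 mm high. Origin: near the middle, on the counter. Not part of the job.

How it is judged:
By the outcome, as a careful person would: the job done as asked, in the order asked, and still so for the second after the job is handed in, with the robot touching nothing.
It also fails if it takes over 45 s, if anything falls off the work surface, if the arm or the gripper's body presses on something with over 40 N, if the wrist force passes 120 N, or if a joint passes its speed limit or range.

### The arm

A 6-joint arm with a two-finger parallel gripper is mounted at the origin on the work surface. World frame = base frame: x ahead of the robot, y to its left, z up, the work surface at z = 0. Lengths are in mm, angles in rad, forces in N, time in s.
With the tool pointing down it reaches from about 275 to 750 mm from the base axis. Payload 10.2 kg.
Tool frame: the origin (TCP) lies midway between the tips of the shut fingers; the grasp point (between the pads) lies 19 mm behind it; z points along the fingers, y is the line along which they close (so a half turn about z gives the same grasp; the last joint's range is limited). The gripper opens to 85 mm and grips with 20 to 120 N. Pads are 22 mm wide; open, the fingers measure 114 mm over their backs; the gripper's body (76 mm by 85 mm) begins 54 mm behind the grasp point. The pads swing forward as they close: fully open they stand 13 mm farther back than shut.
Start: joints at [-0.223, 0.313, 1.498, -0, 1.331, -0.223], TCP at [525.006, -0.013, 231.294] pointing down, gripper open.
Joint ranges: [-2.94, 2.94], [-0.97, 2.17], [0.19, 2.56], [-1.23, 4.37], [0.02, 3.11], [-2.88, 2.88]. Speed limits (rad/s): [2.39, 2.39, 3.01, 3.14, 3.14, 3.14].

### API

Orientations are given as a unit quaternion [w, x, y, z].
In Python, from rig import ctrl gives the robot as it stands.
- The arm moves only by the tool send_rows, never from a script. Its argument "targets" is a list of rows, each an object with "offset": the shift along the world's x, y, z in cm, a list of three; "spin": the turn about the world's z in rad. A call has 1 to 8 rows; each row is the pose to reach, as a shift and turn from the pose commanded when the call began; what a row does not reach only later rows make up. A row lasts 1/12 s, in which the tool goes at most 41.7 mm and 7.16 degrees, less where a joint would pass 70% of its speed; a pose out of reach is approached as far as the arm can. A call with a gripper value outside its range is refused whole. "grip" is the opening, from 0 (shut) to 1 (fully open), set as the call begins (left out, the last holds). The fingers move at their own pace and stop on an object; "squeeze" is the grip in N (left out, the last holds). Time passes only in rows, so rows that repeat a pose let the fingers close. It gives the time, the measured TCP pose, the force, the opening and the grip force at its end, in the units of the state.
- ctrl.sense(): the state, without advancing time (a new reading comes with each control period).
- ctrl.capture(name): name is "scene" or "side" or "wrist"; returns (picture, depth): 480x640x3 uint8, red, green, blue; 480x640 float32, mm along the optical axis (not along the pixel's ray), 0 where there is no reading.
- ctrl.calibration(name): a dict with "fx", "fy", "cx", "cy" (pixels), "view" (4x4, takes a point from world to camera coordinates); the wrist camera has in their place "mount" (4x4, takes a point from camera to tool coordinates, whose origin is the TCP and whose axes are the flange's). Camera axes: x right, y down, z forward; pixel columns grow to the right and rows downward; lengths in mm; the calibration is good to about 2 mm. A picture is of the moment at which its call begins: read the wrist's pose just before it. calibration takes no time and is no camera call.
- ctrl.finish_job(): hands the job in; it is judged then, once.
Trained networks look in the newest picture that a camera, given by its name, has taken for a name from the list of things; names that differ only in an ending like _2 or _b are one class to them, and where a whole thing is asked for, a point or a joint stands for the part that bears it (a point fixed in the world has none). Each returns a list of dicts, best first, with "conf" (0 to 1); they miss things now and then, are a little off and sometimes report something else, mostly with a low value. They report only what shows in the picture. A call takes as long as a camera call.
- ctrl.search_frame(camera, query): "box" ([left, top, right, bottom] in pixels, round what is visible of it).
- ctrl.place_of(camera, query): "uv" ([column, row] in pixels: a listed point, or the origin of a listed thing).
The state is a dict: "time_s": time; "joints": joint angles; "dq": joint speeds; "tau": joint torques, N m; "eef_pos": TCP position; "ee_rot": TCP orientation; "force": force on the tool from outside, world axes, zero at the start; "wrist_torque": the same for the moment, N m; "grip_width": opening from 0.0 (shut) to 1.0 (fully open); "grip_force": force on a finger pad.
Only numpy, scipy, OpenCV 4.12 (cv2) and the standard library are available. Lean on these libraries where they do the work, as an engineer would, in place of code of your own. Each camera call takes 0.05 s, during which the arm holds its last target. There are 200 camera calls.

## Working session

There is one attempt and no reset: what is moved stays moved. The work goes in short steps, Python scripts to look and compute and a tool call to move; the robot and the scene stay as the last step left them, time stands still between calls to the robot, and variables do not carry over. Pictures are saved under pics/ and viewed, at most 10 in all, crops included, and the job is handed in when it is done.

Besides the shell and the picture viewer there is one more tool, called after "Emit:" as a command line: name --argument value ..., lists and objects as JSON in quotes. send_rows: Moves the arm, as the interface text tells. Its arguments: {"type":"object","properties":{"targets":{"type":"array"},"grip":{"type":"number"},"squeeze":{"type":"number"}},"required":["targets"]}

```bash
mkdir -p pics
cat > h.py <<'E'
from rig import ctrl
import numpy as np, cv2
def shot(n,f):
    p,d=ctrl.capture(n); cv2.imwrite('pics/'+f,p[:,:,::-1]); return p,d
def w(n,u,v,d):
    c=ctrl.calibration(n); p=np.array([(u-c['cx'])/c['fx']*d,(v-c['cy'])/c['fy']*d,d,1])
    return (np.linalg.inv(np.array(c['view']))@p)[:3]
E
python3 - <<'E'
from h import *
for cam in ('scene','side'):
    p,d=shot(cam,cam+'1.png')
    for q in ('croissant_case','croissant_paddle','bun_paddle','croissant_lid_panel','jam_jar','cup','tongs'):
        for r in ctrl.place_of(cam,q)[:2]:
            u,v=r['uv']; z=np.median(d[int(v)-2:int(v)+3,int(u)-2:int(u)+3]) if 2<u<637 and 2<v<477 else 0
            print(cam,q,round(r['conf'],2),np.round(r['uv']),np.round(w(cam,u,v,z)))
s=ctrl.sense();print(s['time_s'],s['force'],s['ee_rot'])
E
```

```text
scene croissant_case 0.96 [294. 344.] [ 799. -277.  161.]
scene croissant_paddle 0.77 [229. 276.] [ 496. -269.  110.]
scene bun_paddle 0.48 [338. 174.] [417. 242. 110.]
scene croissant_lid_panel 0.97 [256. 293.] [ 620. -258.  162.]
scene croissant_lid_panel 0.75 [162. 307.] [ 380. -459.   -0.]
scene jam_jar 0.74 [375. 170.] [449. 401.  43.]
scene cup 0.86 [286. 236.] [464. -31.  52.]
scene tongs 0.69 [161. 308.] [ 382. -462.    1.]
side croissant_paddle 0.77 [317. 325.] [ 493. -272.  110.]
side croissant_paddle 0.2 [283. 454.] [ 387. -463.    1.]
side bun_paddle 0.95 [244. 199.] [423. 241. 107.]
side croissant_lid_panel 0.92 [380. 288.] [ 623. -254.  163.]
side jam_jar 0.85 [238. 199.] [408. 238. 111.]
side cup 0.76 [270. 288.] [439. -39.  31.]
side tongs 0.74 [280. 459.] [ 380. -472.    1.]
0.8 [ 0.80512383  0.19923922 -0.58465056] [-1.16142786e-05  7.07110870e-01  7.07102692e-01 -2.67130874e-05]
```

View pics/scene1.png

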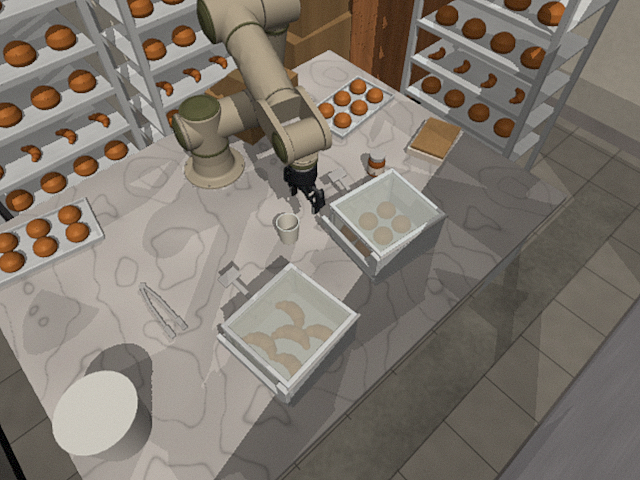

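View pics/side1.png

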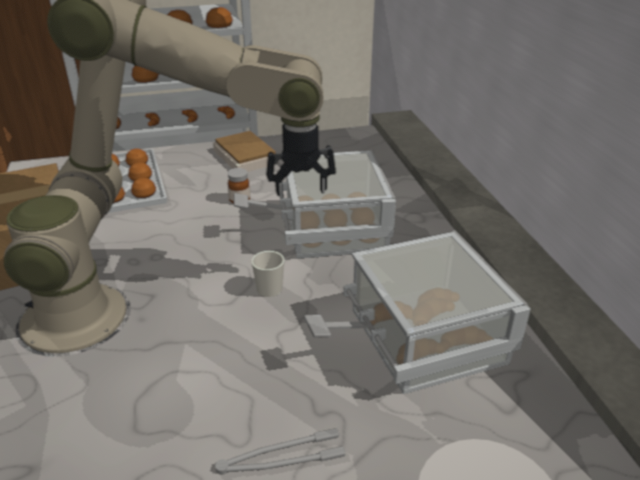

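The croissants are in the case on the right: paddle near (229,276) in the scene view and (317,325) in the side view, i.e. about (495,-270,110), with the case yawed about 0.11 rad. The cup at (286,236), the tongs at (161,308) and the jar at (375,170) are clear of the path.

Emit:
send_rows --targets '[{"offset":[-0.4,-3.5,0],"spin":0.02},{"offset":[-0.8,-7,0],"spin":0.04},{"offset":[-1.2,-10.5,0],"spin":0.06},{"offset":[-1.6,-14,0],"spin":0.08},{"offset":[-2,-17.5,0],"spin":0.1},{"offset":[-2.4,-21,0],"spin":0.11},{"offset":[-2.8,-24.5,0],"spin":0.11},{"offset":[-3,-27,0],"spin":0.11}]' --grip 0

```text
time_s: 1.47
eef_pos: [494.2, -272.8, 231.2]
ee_rot: [0.0, 0.668, 0.744, -0.0]
force: [0.1, -0.2, 0.8]
grip_width: 0.001
grip_force: 0.0
```

Emit:
send_rows --targets '[{"offset":[0,0,-2],"spin":0},{"offset":[0,0,-4],"spin":0},{"offset":[0,0,-6],"spin":0},{"offset":[0,0,-7.5],"spin":0},{"offset":[0,0,-8],"spin":0},{"offset":[0,0,-8],"spin":0},{"offset":[0,0,-8],"spin":0}]'

```text
time_s: 2.05
eef_pos: [495.3, -270.2, 152.0]
ee_rot: [0.0, 0.667, 0.745, 0.0]
force: [0.1, -0.3, -1.1]
grip_width: -0.002
grip_force: 0.0
```

Run:
```python
from h import *
from scipy.spatial.transform import Rotation as R
s=ctrl.sense(); c=ctrl.calibration('wrist'); p,d=shot('wrist','w1.png'); print(s['time_s'],s['eef_pos'],s['ee_rot'],s['force'],s['grip_width'])
q=s['ee_rot']; M=R.from_quat([q[1],q[2],q[3],q[0]]).as_matrix(); mt=np.array(c['mount'])
for r in ctrl.place_of('wrist','croissant_paddle')[:2]:
    u,v=r['uv']; z=d[int(v),int(u)]
    t=mt@[(u-c['cx'])/c['fx']*z,(v-c['cy'])/c['fy']*z,z,1]; print(r,z,M@t[:3]+s['eef_pos'])
shot('side','s2.png')
```

```text
2.05 [ 495.29951487 -270.17486933  152.03599396] [4.47441312e-04 6.67114585e-01 7.44954985e-01 1.68356517e-06] [ 0.1354153  -0.31462546 -1.12881501] -0.0017613741225416986
{'uv': [317.9, 268.9], 'conf': 0.74} 198.43279 [ 494.91133707 -268.90368335  110.20250753]
```

View pics/w1.png

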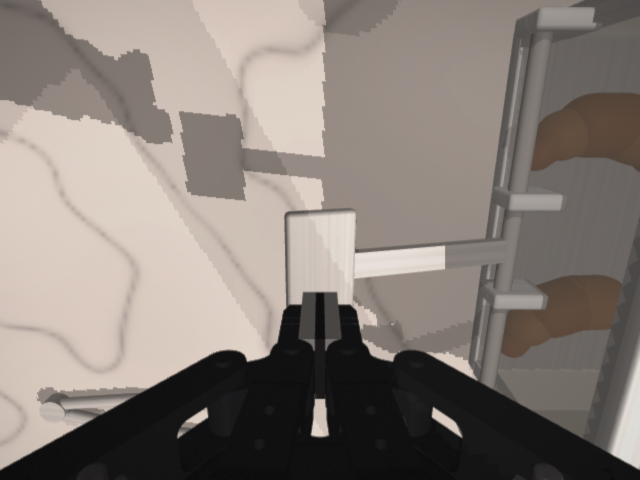

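View pics/s2.png

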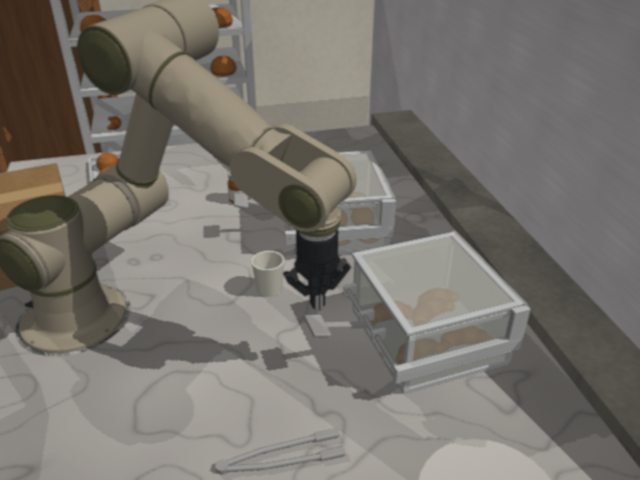

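The wrist view shows the fingertips centred over the paddle (box about 285-355 × 210-305), and the side view agrees. Pressing now.

Emit:
send_rows --targets '[{"offset":[0,0.1,-1.5],"spin":0},{"offset":[0,0.1,-3],"spin":0},{"offset":[0,0.1,-3.4],"spin":0},{"offset":[0,0.1,-3.8],"spin":0},{"offset":[0,0.1,-4.1],"spin":0},{"offset":[0,0.1,-4.5],"spin":0},{"offset":[0,0.1,-5],"spin":0},{"offset":[0,0.1,-5.5],"spin":0}]'

```text
time_s: 2.87
eef_pos: [495.7, -270.0, 98.4]
ee_rot: [0.002, 0.667, 0.745, -0.0]
force: [-3.3, 0.6, 10.9]
grip_width: -0.001
grip_force: 5.2
```

Emit:
send_rows --targets '[{"offset":[0,0,-0.5],"spin":0},{"offset":[0,0,-1],"spin":0},{"offset":[0,0,-1.5],"spin":0},{"offset":[0,0,-2],"spin":0},{"offset":[0,0,-2.5],"spin":0},{"offset":[0,0,-3],"spin":0},{"offset":[0,0,-3.3],"spin":0},{"offset":[0,0,-3.3],"spin":0}]'

```text
time_s: 3.53
eef_pos: [495.5, -269.9, 64.3]
ee_rot: [0.001, 0.667, 0.745, -0.0]
force: [-1.0, -2.5, 6.0]
grip_width: 0.001
grip_force: 2.7
```

Emit:
send_rows --targets '[{"offset":[0,0,-0.4],"spin":0},{"offset":[0,0,-0.8],"spin":0},{"offset":[0,0,-1.0],"spin":0},{"offset":[0,0,-1.1],"spin":0},{"offset":[0,0,-1.2],"spin":0},{"offset":[0,0,-1.2],"spin":0}]'

```text
time_s: 4.03
eef_pos: [496.2, -269.7, 52.6]
ee_rot: [0.002, 0.667, 0.745, 0.0]
force: [2.7, -0.4, 5.2]
grip_width: -0.0
grip_force: 2.1
```

Emit:
send_rows --targets '[{"offset":[0,0,-0.1],"spin":0},{"offset":[0,0,-0.1],"spin":0}]'

```text
time_s: 4.2
eef_pos: [495.9, -269.6, 51.4]
ee_rot: [0.002, 0.667, 0.745, 0.0]
force: [1.9, -0.5, 5.4]
grip_width: -0.0
grip_force: 2.5
```

Emit:
send_rows --targets '[{"offset":[0,0,-0.1],"spin":0},{"offset":[0,0,-0.1],"spin":0}]'

```text
time_s: 4.37
eef_pos: [496.0, -269.6, 50.6]
ee_rot: [0.002, 0.667, 0.745, 0.0]
force: [0.9, 0.3, 7.5]
grip_width: 0.003
grip_force: 3.3
```

Emit:
send_rows --targets '[{"offset":[0,0,-0.1],"spin":0},{"offset":[0,0,-0.1],"spin":0},{"offset":[0,0,-0.1],"spin":0}]'

```text
time_s: 4.62
eef_pos: [496.1, -269.6, 50.4]
ee_rot: [0.002, 0.667, 0.745, 0.0]
force: [0.7, 1.6, 14.2]
grip_width: -0.002
grip_force: 6.9
```

Emit:
send_rows --targets '[{"offset":[0,0,-0.1],"spin":0},{"offset":[0,0,-0.1],"spin":0},{"offset":[0,0,-0.1],"spin":0}]'

```text
time_s: 4.87
eef_pos: [496.3, -269.7, 50.2]
ee_rot: [0.002, 0.667, 0.745, 0.0]
force: [-1.9, 3.8, 22.3]
grip_width: -0.002
grip_force: 10.6
```

Run:
```python
from h import *
shot('side','s3.png'); s=ctrl.sense(); print(s['force'],s['eef_pos'])
```

```text
[-2.70976252  3.54756499 21.9606981 ] [ 496.27997354 -269.73275465   50.21691558]
```

View pics/s3.png

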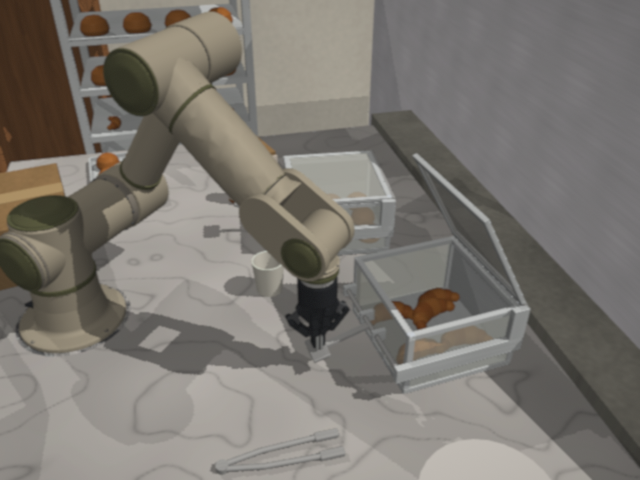

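At the stop (z no longer changes, force 22 N), and the picture shows the lid fully up (415-520, 155-300). Holding for about 4 s.

Emit:
send_rows --targets '[{"offset":[0,0,0],"spin":0},{"offset":[0,0,0],"spin":0},{"offset":[0,0,0],"spin":0},{"offset":[0,0,0],"spin":0},{"offset":[0,0,0],"spin":0},{"offset":[0,0,0],"spin":0},{"offset":[0,0,0],"spin":0},{"offset":[0,0,0],"spin":0}]'

```text
time_s: 5.58
eef_pos: [496.3, -269.7, 50.2]
ee_rot: [0.002, 0.667, 0.745, 0.0]
force: [-2.0, 3.0, 21.5]
grip_width: 0.001
grip_force: 10.6
```

Emit:
send_rows --targets '[{"offset":[0,0,0],"spin":0},{"offset":[0,0,0],"spin":0},{"offset":[0,0,0],"spin":0},{"offset":[0,0,0],"spin":0},{"offset":[0,0,0],"spin":0},{"offset":[0,0,0],"spin":0},{"offset":[0,0,0],"spin":0},{"offset":[0,0,0],"spin":0}]'

```text
time_s: 6.25
eef_pos: [496.3, -269.8, 50.2]
ee_rot: [0.002, 0.667, 0.745, 0.0]
force: [-3.1, 4.0, 21.0]
grip_width: 0.001
grip_force: 10.6
```

Emit:
send_rows --targets '[{"offset":[0,0,0],"spin":0},{"offset":[0,0,0],"spin":0},{"offset":[0,0,0],"spin":0},{"offset":[0,0,0],"spin":0},{"offset":[0,0,0],"spin":0},{"offset":[0,0,0],"spin":0},{"offset":[0,0,0],"spin":0},{"offset":[0,0,0],"spin":0}]'

```text
time_s: 6.92
eef_pos: [496.3, -269.7, 50.2]
ee_rot: [0.002, 0.667, 0.745, 0.0]
force: [-2.7, 3.5, 21.9]
grip_width: -0.0
grip_force: 10.6
```

Emit:
send_rows --targets '[{"offset":[0,0,0],"spin":0},{"offset":[0,0,0],"spin":0},{"offset":[0,0,0],"spin":0},{"offset":[0,0,0],"spin":0},{"offset":[0,0,0],"spin":0},{"offset":[0,0,0],"spin":0},{"offset":[0,0,0],"spin":0},{"offset":[0,0,0],"spin":0}]'

```text
time_s: 7.58
eef_pos: [496.3, -269.7, 50.2]
ee_rot: [0.002, 0.667, 0.745, 0.0]
force: [-1.9, 2.6, 22.1]
grip_width: -0.002
grip_force: 10.6
```

Emit:
send_rows --targets '[{"offset":[0,0,0],"spin":0},{"offset":[0,0,0],"spin":0},{"offset":[0,0,0],"spin":0},{"offset":[0,0,0],"spin":0},{"offset":[0,0,0],"spin":0},{"offset":[0,0,0],"spin":0},{"offset":[0,0,0],"spin":0},{"offset":[0,0,0],"spin":0}]'

```text
time_s: 8.25
eef_pos: [496.3, -269.8, 50.2]
ee_rot: [0.002, 0.667, 0.745, 0.0]
force: [-3.3, 4.2, 21.2]
grip_width: 0.003
grip_force: 10.6
```

Emit:
send_rows --targets '[{"offset":[0,0,0],"spin":0},{"offset":[0,0,0],"spin":0},{"offset":[0,0,0],"spin":0},{"offset":[0,0,0],"spin":0},{"offset":[0,0,0],"spin":0},{"offset":[0,0,0],"spin":0},{"offset":[0,0,0],"spin":0},{"offset":[0,0,0],"spin":0}]'

```text
time_s: 8.92
eef_pos: [496.3, -269.7, 50.2]
ee_rot: [0.002, 0.667, 0.745, 0.0]
force: [-2.7, 3.6, 22.3]
grip_width: 0.001
grip_force: 10.6
```

Emit:
send_rows --targets '[{"offset":[0,0,0.2],"spin":0},{"offset":[0,0,0.4],"spin":0},{"offset":[0,0,0.6],"spin":0},{"offset":[0,0,0.8],"spin":0},{"offset":[0,0,1.0],"spin":0},{"offset":[0,0,1.2],"spin":0},{"offset":[0,0,1.4],"spin":0},{"offset":[0,0,1.6],"spin":0}]'

```text
time_s: 9.58
eef_pos: [494.6, -268.9, 63.3]
ee_rot: [-0.001, 0.667, 0.745, -0.0]
force: [-4.0, -1.5, 4.5]
grip_width: 0.001
grip_force: 2.5
```

Emit:
send_rows --targets '[{"offset":[0,0,0.2],"spin":0},{"offset":[0,0,0.4],"spin":0},{"offset":[0,0,0.6],"spin":0},{"offset":[0,0,0.8],"spin":0},{"offset":[0,0,1.0],"spin":0},{"offset":[0,0,1.2],"spin":0},{"offset":[0,0,1.4],"spin":0},{"offset":[0,0,1.6],"spin":0}]'

```text
time_s: 10.25
eef_pos: [494.8, -268.8, 79.6]
ee_rot: [-0.0, 0.667, 0.745, 0.0]
force: [-3.6, -0.9, 6.4]
grip_width: -0.001
grip_force: 3.2
```

Emit:
send_rows --targets '[{"offset":[0,0,0.2],"spin":0},{"offset":[0,0,0.4],"spin":0},{"offset":[0,0,0.6],"spin":0},{"offset":[0,0,0.8],"spin":0},{"offset":[0,0,1.0],"spin":0},{"offset":[0,0,1.2],"spin":0},{"offset":[0,0,1.4],"spin":0},{"offset":[0,0,1.6],"spin":0}]'

```text
time_s: 10.92
eef_pos: [496.4, -268.7, 96.2]
ee_rot: [0.001, 0.667, 0.745, 0.001]
force: [4.7, 1.4, 6.7]
grip_width: -0.003
grip_force: 3.4
```

Emit:
send_rows --targets '[{"offset":[0,0,0.1],"spin":0},{"offset":[0,0,0.2],"spin":0},{"offset":[0,0,0.3],"spin":0},{"offset":[0,0,0.4],"spin":0},{"offset":[0,0,0.5],"spin":0},{"offset":[0,0,0.6],"spin":0},{"offset":[0,0,0.7],"spin":0},{"offset":[0,0,0.8],"spin":0}]'

```text
time_s: 11.58
eef_pos: [497.1, -268.8, 104.4]
ee_rot: [0.002, 0.667, 0.745, 0.001]
force: [7.2, 0.9, 6.6]
grip_width: 0.0
grip_force: 3.5
```

Emit:
send_rows --targets '[{"offset":[0,0,0.05],"spin":0},{"offset":[0,0,0.1],"spin":0},{"offset":[0,0,0.15],"spin":0},{"offset":[0,0,0.2],"spin":0},{"offset":[0,0,0.25],"spin":0},{"offset":[0,0,0.3],"spin":0},{"offset":[0,0,0.35],"spin":0},{"offset":[0,0,0.4],"spin":0}]'

```text
time_s: 12.25
eef_pos: [497.2, -268.9, 108.4]
ee_rot: [0.003, 0.667, 0.745, 0.002]
force: [6.4, 1.1, 6.3]
grip_width: 0.002
grip_force: 3.7
```

Emit:
send_rows --targets '[{"offset":[0,0,0.05],"spin":0},{"offset":[0,0,0.1],"spin":0},{"offset":[0,0,0.15],"spin":0},{"offset":[0,0,0.2],"spin":0},{"offset":[0,0,0.25],"spin":0},{"offset":[0,0,0.3],"spin":0},{"offset":[0,0,0.35],"spin":0},{"offset":[0,0,0.4],"spin":0}]'

```text
time_s: 12.92
eef_pos: [495.0, -268.8, 111.1]
ee_rot: [-0.0, 0.667, 0.745, 0.0]
force: [1.5, 0.4, 0.1]
grip_width: -0.002
grip_force: 0.7
```

Emit:
send_rows --targets '[{"offset":[0,0,0.05],"spin":0},{"offset":[0,0,0.1],"spin":0},{"offset":[0,0,0.15],"spin":0},{"offset":[0,0,0.2],"spin":0},{"offset":[0,0,0.25],"spin":0},{"offset":[0,0,0.3],"spin":0},{"offset":[0,0,0.35],"spin":0},{"offset":[0,0,0.4],"spin":0}]'

```text
time_s: 13.58
eef_pos: [495.0, -269.0, 115.3]
ee_rot: [-0.0, 0.667, 0.745, -0.0]
force: [0.2, -0.5, -0.5]
grip_width: -0.004
grip_force: 0.0
```

Contact is released, so the lid is shut. I'll retreat upward and check.

Emit:
send_rows --targets '[{"offset":[0,0,1],"spin":0},{"offset":[0,0,3],"spin":0},{"offset":[0,0,5],"spin":0},{"offset":[0,0,7],"spin":0},{"offset":[0,0,8],"spin":0},{"offset":[0,0,8],"spin":0},{"offset":[0,0,8],"spin":0}]'

```text
time_s: 14.17
eef_pos: [494.9, -268.9, 195.2]
ee_rot: [0.0, 0.667, 0.745, -0.0]
force: [-0.8, 0.1, -0.6]
grip_width: -0.002
grip_force: 0.0
```

Run:
```python
from h import *
shot('side','s4.png'); s=ctrl.sense(); print(s['force'],s['eef_pos'],s['time_s'])
```

```text
[-0.06426579 -0.94723063 -0.54075566] [ 494.66739555 -268.7504806   194.37097261] 14.2167
```

View pics/s4.png

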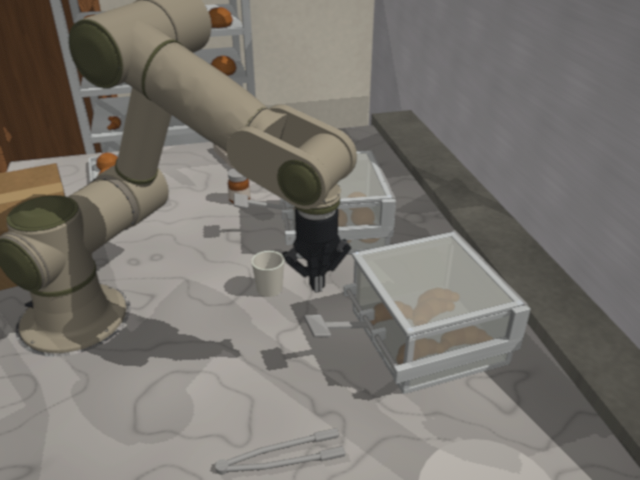

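The lid is shut (355-525, 235-330), the paddle is back up at (317,325), and nothing else has moved.

```bash
python3 -c "
from rig import ctrl
print(ctrl.finish_job())"
```

```text
the job is handed in; nothing more can be done
None
```

I pressed the croissant case's lever to its stop, held the lid fully open for about 4 s, then eased it shut and let go. The job is handed in after about 14 s, and the bun case and loose items were not touched.

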